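# Index the pot stand to its next notch

### The job

The terracotta pot stands on a turntable that is being stepped round for marking out. With the fingertips press the spring plunger on the turntable's arm down, and keep it down while you swing the arm anticlockwise (seen from above) to the next notch of the index plate, then let the plunger spring fully up into that notch and move clear. Only push with the fingertips: do not pinch or straddle the plunger's cap, go one notch only, do not touch the pot, and leave everything else where it is.

Things in the scene. Friction and masses are not known exactly. Their poses are not given: they have to be found in the camera images.
- stand: Fixed stand on the bench: grey foot, 190 mm across, under a level steel index plate, 224 mm across, from 40 to 48 mm above the bench, with 12 rim notches, one every 30 degrees, 13 mm wide and 16 mm deep. Origin on the bench at the turning axis; its -x axis points at the notch where the arm starts; the next notch is 30 degrees anticlockwise. Position and yaw vary.
- table_centre (a point): Centre of the aluminium turntable's top (disc of 176 mm diameter, top 64 mm above the bench, above the index plate), on the vertical turning axis. Its frame turns with the table: its -x axis points along the 30 mm wide radial arm (top 63 mm above the bench) that carries the plunger.
- turntable (a joint): Angle of the turntable in rad, 0 at the start, growing anticlockwise seen from above; the next notch is at 0.524 (30 degrees). It turns with little friction (about 1 N at the plunger), but is locked, with about 0.02 rad of play, while the plunger's key sits in a notch.
- plunger (a joint): How far the plunger is pressed, m: 0 fully up, 0.016 at its stop. Spring: 5 N at the top, 9 N at the stop. Its key (8 mm wide and tall) sits in a rim notch when up and is free below the plate from 0.008; press 0.010 to 0.015 to swing freely. Let up between notches, the key rides under the plate at 0.008 and springs up when it comes under a notch.
- cap_dish (a point): Centre of the floor of the plunger's round black cap, 128 mm from the turning axis, 88 mm above the bench when the plunger is up; it moves with the plunger. The cap is a dish, 52 mm across outside and 44 mm inside, with a rim 10 mm above this floor, so that fingertips put in it can press it down and push it sideways.
- pot: Loose terracotta pot standing on the middle of the turntable, 102 mm in diameter, 82 mm tall (its rim 146 mm above the bench), 0.2 to 0.45 kg; origin at the centre of its underside. It rides round with the table. Not to be touched.
- spare_pot: Bystander: loose terracotta pot, 122 mm in diameter, 107 mm tall; origin under its centre.
- timber_block: Bystander near the stand: upright dark timber offcut, 70 x 45 x 100 mm tall; origin under its centre.
- caster: Bystander near the stand: castor wheel standing on its 85 x 65 mm steel plate, 94 mm tall; origin under the plate's centre.
- drill: Bystander: cordless drill lying on its side, about 175 x 185 mm, 56 mm tall; origin on the bench under its motor housing.
- screw_box: Bystander: open box of screws, 100 x 75 x 55 mm tall; origin under its centre.
- bracket: Bystander: steel angle bracket, legs 90 mm, 50 mm wide, one leg flat and the other upright; origin under the flat leg's centre.

How it is judged:
On the way, in this order (a step that is already met when the one before it is completed fails the run):
1. the plunger is pressed down clear of the first notch (value of joint plunger above 0.0085 m and value of joint turntable between -0.12 and 0.12 rad).
2. the table is swung anticlockwise, plunger down, nearly to the next notch (value of joint turntable above 0.42 rad and value of joint plunger above 0.005 m).
3. the plunger springs up into the next notch (value of joint turntable between 0.4886 and 0.5586 rad and value of joint plunger below 0.002 m), for 0.2 s.
At the end, for the whole second after the job is handed in: The turntable rests one notch (0.524 rad, within 0.035) anticlockwise of its start, the plunger is fully up (within 2 mm) in that notch, and the pot stands upright (within 0.1 rad) on the turntable, within 25 mm of its centre (all of step 3 and velocity of joint turntable between -0.05 and 0.05 rad/s and horizontal distance between pot and table_centre below 0.025 m and angle between pot's own z axis and vertical below 0.1 rad and height (world z) of pot between 0.058 and 0.07 m); the robot touches nothing.
It fails at once if the table is turned well past the next notch, towards the one after (value of joint turntable above 0.85 rad).
It fails at once if the table is turned the wrong way (value of joint turntable below -0.2 rad).
It fails at once if the plunger's cap is pinched or straddled between the fingers (horizontal distance between the grasp point and cap_dish below 0.02 m and z of the grasp point in the frame of cap_dish below 0.011 m).
It fails at once if the pot is touched, lifted or tipped (contact force between pot and the fingers above 1 N or contact force between pot and the arm above 1 N or height (world z) of pot above 0.075 m or angle between pot's own z axis and vertical above 0.25 rad).
It fails at once if a bystander is moved more than 20 mm or tipped (distance of any of spare_pot, timber_block, caster, drill, screw_box, bracket from where it was at the start of the episode above 0.02 m or angle between any of spare_pot, timber_block, caster, drill, screw_box, bracket's own z axis and vertical above 0.25 rad).
It also fails if it takes over 40 s, if anything falls off the work surface, if the arm or the gripper's body presses on something with over 40 N, if the wrist force passes 120 N, or if a joint passes its speed limit or range.

### The arm

A 6-joint arm with a two-finger parallel gripper is mounted at the origin on the work surface. World frame = base frame: x ahead of the robot, y to its left, z up, the work surface at z = 0. Lengths are in m, angles in rad, forces in N, time in s.
With the tool pointing down it reaches from about 0.25 to 0.725 m from the base axis. Payload 4 kg.
Tool frame: the origin (TCP) lies midway between the tips of the shut fingers; the grasp point (between the pads) lies pinch_z behind it (pinch_z is the distance from the TCP to the grasp point, in m); z points along the fingers, y is the direction in which the jaws open and shut (so a half turn about z gives the same grasp; the last joint's range is limited). The gripper opens to 85 mm and grips with 20 to 120 N. Pads are 22 mm wide; open, the fingers measure 114 mm over their backs; the gripper's body (76 mm by 85 mm) begins 54 mm behind the grasp point. The pads swing forward as they close: fully open they stand 13 mm farther back than shut.
Start: joints at [1.116, 0.241, 0.005, 1.335, 0, 1.571], TCP at [0.22, 0.449, 0.231] pointing down, gripper open.
Joint ranges: [-2.72, 2.72], [-1.05, 1.87], [-1.09, 1.28], [-1.99, 2.15], [-1.42, 1.44], [-3.14, 3.14]. Speed limits (rad/s): [2.79, 2.79, 3.14, 3.14, 3.14, 3.14].

### API

Orientations are given as a unit quaternion [x, y, z, w].
In Python, from workcell import * gives the robot as it stands.
- The arm moves only by the tool move_arm, never from a script. Its argument "motion" is a list of rows, each a list of 3 entries, a list of its own where there are three numbers: the finger opening in mm, from 0 to 85.4, then the shift along the tool's x, y, z in units of 50 mm (1.0 is 50 mm), then the turn about the tool's z in units of 6 degrees (1.0 is 6 degrees). In form: [[claw, [dx, dy, dz], roll], ...]. A call has exactly 10 rows; each row is the pose to reach, as a shift and turn from the pose commanded when the call began, along the tool's axes at that moment; what a row does not reach only later rows make up. A row lasts 1/10 s, in which the tool goes at most 50 mm and 8.59 degrees, less where a joint would pass 70% of its speed; a pose out of reach is approached as far as the arm can. A call with a gripper value outside its range is refused whole. The fingers move at their own pace and stop on an object; the grip force is fixed at half the most. Time passes only in rows, so rows that repeat a pose let the fingers close, or fill a call up. It gives the time, the measured TCP pose, the force and the opening at its end, in the units of the state.
- get_obs(): the state, without advancing time (a new reading comes with each control period).
- camera(name): name is "side" or "top"; returns a dict with "color" (480x640x3 uint8, red, green, blue), "fx", "fy", "cx", "cy" (pixels), "rvec" (rotation vector, rad) and "tvec" (3), from world to camera coordinates, as OpenCV has them. Camera axes: x right, y down, z forward; pixel columns grow to the right and rows downward; lengths in m; the calibration is good to about 2 mm. A picture is of the moment at which its call begins. There is no depth.
- job_done(): hands the job in, once; it reports no verdict.
The state is a dict: "clock": time; "joint_pos": joint angles; "joint_vel": joint speeds; "tau": joint torques, N m; "eef_pos": TCP position; "tool_rot": TCP orientation; "ft_force": force on the tool from outside, world axes, zero at the start; "ft_torque": the same for the moment, N m; "grip_width": finger opening in m.
Only numpy, scipy, OpenCV 4.12 (cv2) and the standard library are available. Lean on these libraries where they do the work, as an engineer would, in place of code of your own. Each camera call takes 0.05 s, during which the arm holds its last target.

## Working session

There is one attempt and no reset: what is moved stays moved. The work goes in short steps, Python scripts to look and compute and a tool call to move; the robot and the scene stay as the last step left them, time stands still between calls to the robot, and variables do not carry over. Pictures are saved under pics/ and viewed, and the job is handed in when it is done.

Besides the shell and the picture viewer there is one more tool, called after "Emit:" as name(argument=value, ...) on one line, values as JSON. move_arm: Moves the arm, as the interface text tells. Its arguments: {"type":"object","properties":{"motion":{"type":"array","items":{"type":"array"}}},"required":["motion"]}

```bash
mkdir -p pics; ls; python3 - <<'E'
from workcell import *
import cv2
print(get_obs())
for n in("top","side"):
    c=camera(n); cv2.imwrite(f"pics/{n}0.png",c["color"][:,:,::-1]); print({k:v for k,v in c.items() if k!="color"})
E
```

```text
pics
{'clock': 0.0, 'joint_pos': array([ 1.11601002e+00,  2.41412371e-01,  3.71076203e-03,  1.33521373e+00,
       -5.82509727e-06,  1.57081734e+00]), 'joint_vel': array([-0.00137275, -0.00035945,  0.00144967, -0.00151915,  0.00101822,
       -0.00016705]), 'tau': array([-5.80659944e-04, -3.72318864e+01,  2.52408493e+01,  1.69809762e-02,
       -9.25328686e-05,  7.78148149e-06]), 'eef_pos': array([0.21935362, 0.44859761, 0.23040814]), 'tool_rot': array([ 2.25448661e-01,  9.74254473e-01, -1.03289277e-03, -2.36005575e-04]), 'ft_force': array([-0.35089855, -0.39878938, -0.6927237 ]), 'ft_torque': array([0.052393  , 0.05302254, 0.02394218]), 'grip_width': 0.08537670867085574}
{'fx': 497.4730252584941, 'fy': 497.4730252584941, 'cx': 322.4175422211459, 'cy': 240.8307830952411, 'rvec': array([ 2.16777504, -2.1938496 ,  0.09744563]), 'tvec': array([0.01776959, 0.5515997 , 1.65063867])}
{'fx': 598.2787203818274, 'fy': 598.2787203818274, 'cx': 319.9037031682689, 'cy': 234.2307013610331, 'rvec': array([ 1.99743535, -0.62907725,  0.35714829]), 'tvec': array([-0.43976053,  0.23997258,  1.52361993])}
```

View pics/top0.png

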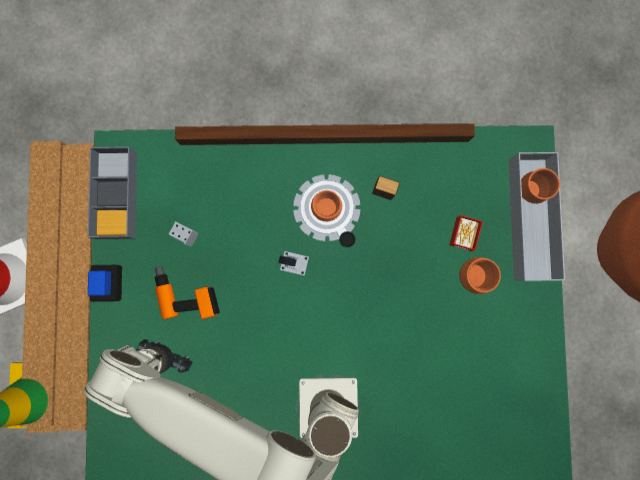

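View pics/side0.png

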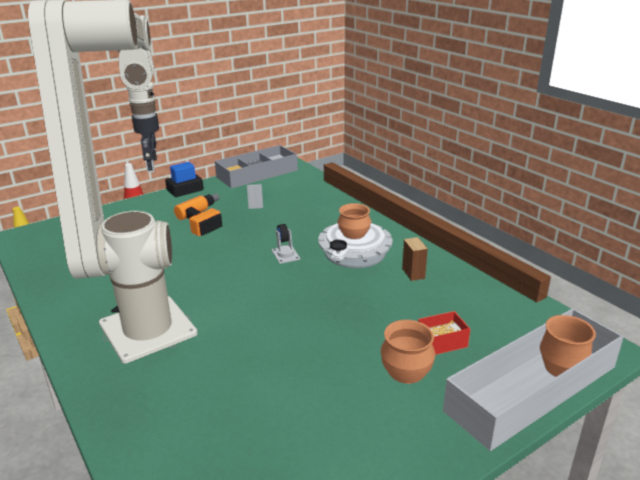

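The top view shows the plate centred near pixel (327,207), the black cap at (347,239), the castor at (294,263) and the timber block at (386,187). The side view shows the cap at about (338,245), on the robot's side of the plate.

```bash
cat > h.py <<'E'
from workcell import *
import cv2, numpy as np
def ray(c,u,v,z):
    R=cv2.Rodrigues(np.array(c["rvec"]))[0]; t=np.array(c["tvec"])
    o=-R.T@t; d=R.T@np.array([(u-c["cx"])/c["fx"],(v-c["cy"])/c["fy"],1]); return o+d*(z-o[2])/d[2]
def proj(c,p):
    K=np.array([[c["fx"],0,c["cx"]],[0,c["fy"],c["cy"]],[0,0,1]])
    return cv2.projectPoints(np.array([p],float),np.array(c["rvec"]),np.array(c["tvec"]),K,None)[0][0,0]
E
python3 - <<'E'
from h import *
c=camera("top"); im=c["color"][:,:,::-1].copy()
roi=np.zeros(im.shape[:2],np.uint8); cv2.circle(roi,(327,207),42,255,-1)
hsv=cv2.cvtColor(im,cv2.COLOR_BGR2HSV)
pl=((hsv[:,:,1]<70)&(hsv[:,:,2]>90)&(roi>0)).astype(np.uint8)
cn=max(cv2.findContours(pl,0,1)[0],key=cv2.contourArea)
# plate outer points at z=.048
P=np.array([ray(c,u,v,.048)[:2] for u,v in cn[:,0]])
from scipy.optimize import least_squares
r=least_squares(lambda q:np.minimum(np.hypot(*(P-q[:2]).T)-.112,.003).clip(-.004),P.mean(0)); print("plate",r.x,(P.max(0)+P.min(0))/2,P.max(0)-P.min(0))
(u,v),rr=cv2.minEnclosingCircle(cn);print(ray(c,u,v,.048),rr)
bl=((hsv[:,:,2]<60)&(cv2.circle(np.zeros_like(roi),(347,239),14,255,-1)>0)).astype(np.uint8)
cb=max(cv2.findContours(bl,0,1)[0],key=cv2.contourArea)
(u,v),rr=cv2.minEnclosingCircle(cb); m=cv2.moments(cb);print("cap px",u,v,rr,m['m10']/m['m00'],m['m01']/m['m00'])
cap=ray(c,u,v,.095);print("cap",cap,np.hypot(*(cap[:2]-r.x)), "radius", rr/c["fx"]*1.6)
# pot rim
pt=((hsv[:,:,0]<15)&(hsv[:,:,1]>120)&(roi>0)).astype(np.uint8)
cp=max(cv2.findContours(pt,0,1)[0],key=cv2.contourArea);(u,v),rr=cv2.minEnclosingCircle(cp);print("pot",ray(c,u,v,.146))
for z,(u,v) in [(.0,(386,187)),(.1,(387,183)),(.0,(294,263)),(.09,(288,261))]: print(ray(c,u,v,z))
cv2.imwrite("pics/topz.png",cv2.resize(im[150:290,250:420],None,fx=4,fy=4,interpolation=cv2.INTER_CUBIC))
s=camera("side"); si=s["color"][:,:,::-1]
print("side cap",proj(s,cap),proj(s,[*r.x,.048]))
cv2.imwrite("pics/sidez.png",cv2.resize(si[180:300,260:450],None,fx=4,fy=4,interpolation=cv2.INTER_CUBIC))
E
```

```text
plate [ 0.6618094  -0.00346856] [ 0.66166525 -0.0035526 ] [0.22521811 0.22330068]
[ 0.66167455 -0.00319761  0.048     ] 33.77607345581055
cap px 346.8461608886719 239.0 7.929143905639648 346.92558613659526 239.13047910295614
cap [ 0.5507101  -0.06718514  0.095     ] 0.12807364857538625 radius 0.02550214706100152
pot [ 0.65254726 -0.00132719  0.146     ]
[ 0.73724345 -0.21024597  0.        ]
[ 0.73105936 -0.20014022  0.1       ]
[0.47927597 0.10851139 0.        ]
[0.48231376 0.12308731 0.09      ]
side cap [337.72272636 244.05265791] [354.80537834 238.42818687]
```

View pics/topz.png

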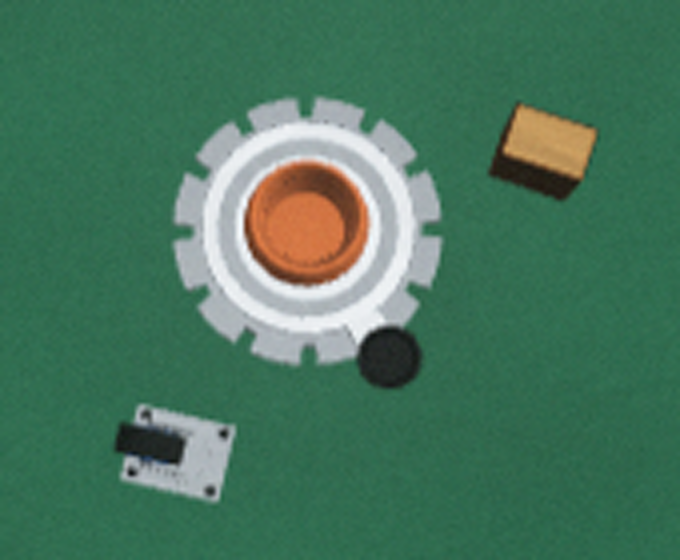

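View pics/sidez.png

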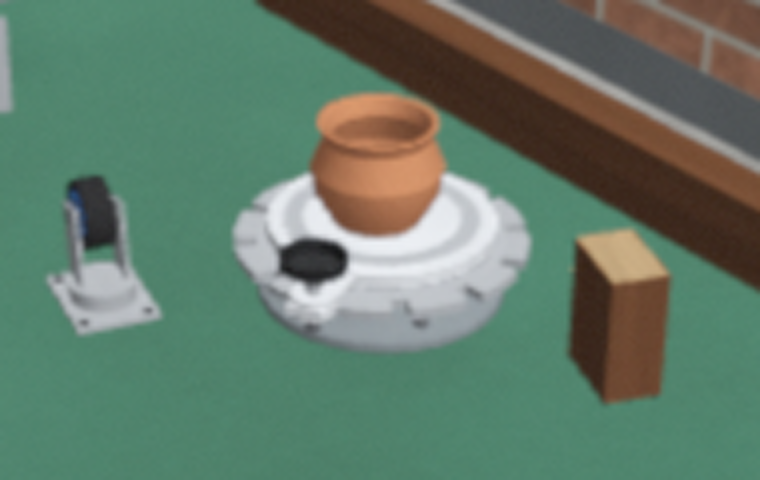

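The cap measures 128.1 mm from the plate centre, against 128 given, and the plate is 225/223 mm across, so both check out. Next I'll work out the moves in tool axes.

```bash
cat >> h.py <<'E'
from scipy.spatial.transform import Rotation as Ro
C=np.array([.6618,-.0035]); 
def pos(deg,lead=0.,r=.128):   # swing deg from start
    a=np.deg2rad(-150.2+deg)+lead/r
    return C+r*np.array([np.cos(a),np.sin(a)])
def to(p):
    o=get_obs(); return Ro.from_quat(o["tool_rot"]).inv().apply(np.array(p)-o["eef_pos"])/.05
E
python3 - <<'E'
from h import *
import workcell
print([x for x in dir(workcell) if not x.startswith("_")])
print(globals().get("pinch_z"),pos(0),pos(30), to([*pos(0),.2]))
E
```

```text
['Unreachable', 'camera', 'get_obs', 'job_done', 'pinch_z']
0.0187 [ 0.55072602 -0.06711267] [ 0.59741345 -0.11412717] [-10.48471061  -6.35901534   0.62307857]
```

Emit:
move_arm(motion=[[0,[-0.8,-0.5,0],0.3],[0,[-1.6,-1,0],0.6],[0,[-2.4,-1.5,0],0.9],[0,[-3.2,-2,0],1.2],[0,[-4,-2.5,0],1.5],[0,[-4.8,-3,0],1.8],[0,[-5.6,-3.4,0],2.1],[0,[-6.4,-3.9,0],2.4],[0,[-7.2,-4.4,0],2.7],[0,[-8,-4.9,0],3.0]])

```text
clock: 1.2
eef_pos: [0.472, 0.0515, 0.2313]
tool_rot: [0.376, 0.927, 0.0, 0.0]
ft_force: [0.6, 1.0, 0.1]
grip_width: 0.0
```

```bash
python3 - <<'E'
from h import *
print(to([*pos(0),.13]),Ro.from_quat(get_obs()["tool_rot"]).as_matrix().round(3),get_obs()["joint_pos"])
E
```

```text
[-2.78264752 -0.60631114  2.02512996] [[-0.718  0.696  0.   ]
 [ 0.696  0.718  0.   ]
 [ 0.     0.    -1.   ]] [ 1.08593375e-01  1.90652920e-01 -5.88372398e-02  1.32118413e+00
  1.97737421e-04  8.79001945e-01]
```

Emit:
move_arm(motion=[[0,[-0.5,-0.1,0],0],[0,[-1,-0.2,0],0],[0,[-1.6,-0.3,0.3],0],[0,[-2.2,-0.5,0.7],0],[0,[-2.6,-0.6,1.1],0],[0,[-2.78,-0.6,1.5],0],[0,[-2.78,-0.6,1.8],0],[0,[-2.78,-0.6,2],0],[0,[-2.78,-0.6,2],0],[0,[-2.78,-0.6,2],0]])

```text
clock: 2.2
eef_pos: [0.5505, -0.0646, 0.1317]
tool_rot: [0.375, 0.927, 0.0, 0.0]
ft_force: [0.8, 0.3, -0.0]
grip_width: 0.0
```

```bash
python3 - <<'E'
from h import *
print(get_obs()["eef_pos"],to([*pos(0),.092]))
im=[]
for n,(y,x) in (("top",(170,280)),("side",(160,270))):
    c=camera(n); im.append(cv2.resize(c["color"][y:y+130,x:x+130,::-1],None,fx=3,fy=3,interpolation=cv2.INTER_CUBIC))
cv2.imwrite("pics/a1.png",np.hstack(im))
E
```

```text
[ 0.55045234 -0.06461837  0.13168081] [-0.03849211 -0.03215751  0.79361807]
```

View pics/a1.png

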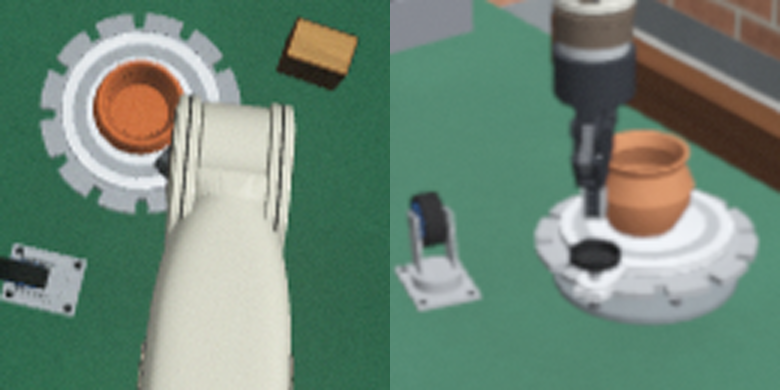

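The side view shows the shut fingertips directly above the cap, about 40 mm up in the crop at (595,215) over the cap at (595,253), with a gap to the pot. I'll descend into the dish without touching the floor.

Emit:
move_arm(motion=[[0,[-0.04,-0.03,0.1],0],[0,[-0.04,-0.03,0.2],0],[0,[-0.04,-0.03,0.3],0],[0,[-0.04,-0.03,0.4],0],[0,[-0.04,-0.03,0.5],0],[0,[-0.04,-0.03,0.6],0],[0,[-0.04,-0.03,0.7],0],[0,[-0.04,-0.03,0.78],0],[0,[-0.04,-0.03,0.78],0],[0,[-0.04,-0.03,0.78],0]])

```text
clock: 3.3
eef_pos: [0.5508, -0.0673, 0.0922]
tool_rot: [0.375, 0.927, -0.0, -0.0]
ft_force: [-0.2, 0.4, 0.1]
grip_width: -0.0003
```

```bash
python3 - <<'E'
from h import *
print(get_obs()["eef_pos"],get_obs()["ft_force"],to([*pos(0),.0755]))
im=[]
for n,(y,x) in (("side",(190,280)),):
    c=camera(n); im.append(cv2.resize(c["color"][y:y+100,x:x+130,::-1],None,fx=5,fy=5,interpolation=cv2.INTER_CUBIC))
cv2.imwrite("pics/a2.png",np.hstack(im))
E
```

```text
[ 0.55077339 -0.06731987  0.09223034] [-0.24066484  0.37344849  0.06186765] [0.00352883 0.00234537 0.33460704]
```

View pics/a2.png

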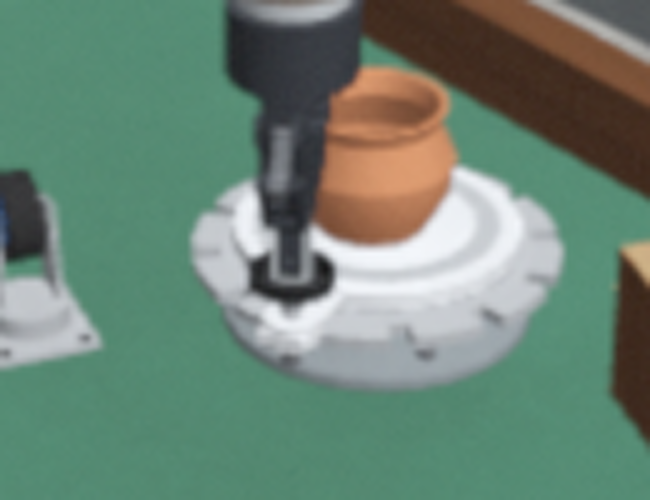

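The fingertips are inside the dish at crop (290,275), with no contact force. Now I'll press to a depth of about 12.5 mm.

Emit:
move_arm(motion=[[0,[0,0,0.04],0],[0,[0,0,0.08],0],[0,[0,0,0.12],0],[0,[0,0,0.16],0],[0,[0,0,0.2],0],[0,[0,0,0.24],0],[0,[0,0,0.28],0],[0,[0,0,0.32],0],[0,[0,0,0.34],0],[0,[0,0,0.34],0]])

```text
clock: 4.35
eef_pos: [0.5511, -0.0675, 0.0764]
tool_rot: [0.375, 0.927, 0.0, 0.001]
ft_force: [-2.2, -1.4, 6.7]
grip_width: 0.0002
```

```bash
python3 - <<'E'
from h import *
print(get_obs()["eef_pos"],get_obs()["ft_force"])
for d in np.linspace(1.5,15,10): print(d,to([*pos(d),.0755]).round(2))
E
```

```text
[ 0.55112698 -0.06752116  0.07639304] [-2.2460954  -1.38848067  6.68482957]
1.5 [-0.05 -0.02  0.02]
3.0 [-0.12 -0.03  0.02]
4.5 [-0.18 -0.05  0.02]
6.0 [-0.25 -0.06  0.02]
7.5 [-0.32 -0.07  0.02]
9.0 [-0.38 -0.08  0.02]
10.5 [-0.45 -0.09  0.02]
12.0 [-0.52 -0.09  0.02]
13.5 [-0.58 -0.1   0.02]
15.0 [-0.65 -0.1   0.02]
```

Emit:
move_arm(motion=[[0,[0,0,0.03],0],[0,[-0.05,-0.02,0.03],0],[0,[-0.12,-0.03,0.03],0],[0,[-0.18,-0.05,0.03],0],[0,[-0.25,-0.06,0.03],0],[0,[-0.32,-0.07,0.03],0],[0,[-0.38,-0.08,0.03],0],[0,[-0.45,-0.09,0.03],0],[0,[-0.52,-0.09,0.03],0],[0,[-0.58,-0.1,0.03],0]])

```text
clock: 5.35
eef_pos: [0.5694, -0.0911, 0.0754]
tool_rot: [0.375, 0.927, 0.001, 0.001]
ft_force: [-0.9, 1.4, 8.5]
grip_width: -0.0001
```

```bash
cat > m.py <<'E'
from h import *
import sys
o=get_obs();print(o["eef_pos"],o["ft_force"])
s=camera("side"); im=s["color"][:,:,::-1].copy()
cv2.imwrite(sys.argv[1],cv2.resize(im[190:290,280:410],None,fx=5,fy=5,interpolation=cv2.INTER_CUBIC))
for d in range(0,36,5): print(d,((proj(s,[*pos(d),.085])-[280,190])*5).round(0))
E
python3 m.py pics/a3.png; python3 - <<'E'
from h import *
for d in np.linspace(13.5,30,11): print(d,to([*pos(d),.0755]).round(2))
E
```

```text
[ 0.56942532 -0.09111221  0.07543523] [-0.92499076  1.40146512  8.45303856]
0 [288. 285.]
5 [307. 289.]
10 [326. 292.]
15 [345. 294.]
20 [365. 295.]
25 [384. 296.]
30 [404. 295.]
35 [423. 294.]
13.5 [ 0.02 -0.01  0.  ]
15.15 [-0.05 -0.02  0.  ]
16.8 [-0.12 -0.02  0.  ]
18.45 [-0.2  -0.01  0.  ]
20.1 [-0.27 -0.01  0.  ]
21.75 [-0.35 -0.    0.  ]
23.4 [-0.42  0.    0.  ]
25.049999999999997 [-0.49  0.01  0.  ]
26.7 [-0.56  0.03  0.  ]
28.35 [-0.64  0.04  0.  ]
30.0 [-0.71  0.06  0.  ]
```

View pics/a3.png

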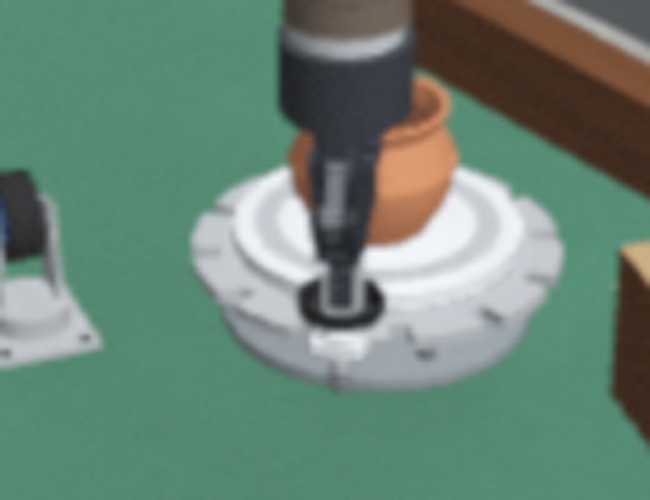

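The cap is now at crop (342,298), which is about 14° of swing, and it follows the fingers. I'll carry on to about 28°.

Emit:
move_arm(motion=[[0,[-0.07,-0.02,0],0],[0,[-0.14,-0.02,0],0],[0,[-0.21,-0.01,0],0],[0,[-0.28,-0.01,0],0],[0,[-0.35,0,0],0],[0,[-0.42,0,0],0],[0,[-0.49,0.01,0],0],[0,[-0.56,0.03,0],0],[0,[-0.6,0.03,0],0],[0,[-0.6,0.03,0],0]])

```text
clock: 6.4
eef_pos: [0.5927, -0.111, 0.0757]
tool_rot: [0.375, 0.927, 0.001, 0.002]
ft_force: [-0.6, 0.5, 7.7]
grip_width: -0.0004
```

```bash
python3 m.py pics/a4.png; python3 - <<'E'
from h import *
for d in (27,28,29,30,31,32): print(d,to([*pos(d),.0755]).round(2))
s=camera("side")["color"][190:290,280:410]
hsv=cv2.cvtColor(s,cv2.COLOR_RGB2HSV); m=(hsv[:,:,2]<70).astype(np.uint8); m[:52]=0
cn=max(cv2.findContours(m,0,1)[0],key=cv2.contourArea); print(np.array(cv2.boundingRect(cn))*5)
E
```

```text
[ 0.59270145 -0.11097373  0.0757258 ] [-0.5653028   0.54814962  7.65666566]
0 [288. 285.]
5 [307. 289.]
10 [326. 292.]
15 [345. 294.]
20 [365. 295.]
25 [384. 296.]
30 [404. 295.]
35 [423. 294.]
27 [ 0.02 -0.01  0.01]
28 [-0.02 -0.    0.01]
29 [-0.07  0.01  0.01]
30 [-0.11  0.02  0.01]
31 [-0.15  0.03  0.01]
32 [-0.2   0.04  0.01]
[615 260  35 180]
```

View pics/a4.png

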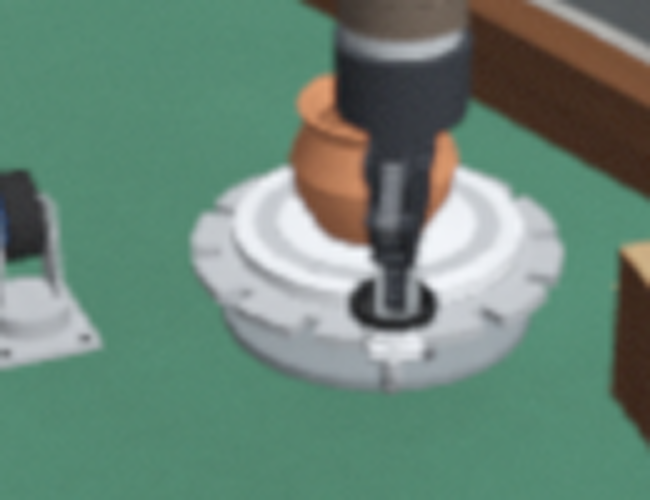

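The cap is at crop (394,302), about 27.5°, and moves together with the TCP. I'll go 2.4° further to the notch and then let up part of the way, keeping the fingertips in the dish.

Emit:
move_arm(motion=[[0,[-0.05,0.01,0],0],[0,[-0.1,0.02,0],0],[0,[-0.1,0.02,0],0],[0,[-0.1,0.02,-0.03],0],[0,[-0.1,0.02,-0.07],0],[0,[-0.1,0.02,-0.11],0],[0,[-0.1,0.02,-0.15],0],[0,[-0.1,0.02,-0.19],0],[0,[-0.1,0.02,-0.19],0],[0,[-0.1,0.02,-0.19],0]])

```text
clock: 7.5
eef_pos: [0.5969, -0.1137, 0.0848]
tool_rot: [0.375, 0.927, 0.001, 0.002]
ft_force: [2.6, 0.7, 6.8]
grip_width: 0.0003
```

```bash
python3 m.py pics/a5.png
```

```text
[ 0.59692609 -0.11371997  0.08479055] [2.55113977 0.71511651 6.81781427]
0 [288. 285.]
5 [307. 289.]
10 [326. 292.]
15 [345. 294.]
20 [365. 295.]
25 [384. 296.]
30 [404. 295.]
35 [423. 294.]
```

View pics/a5.png

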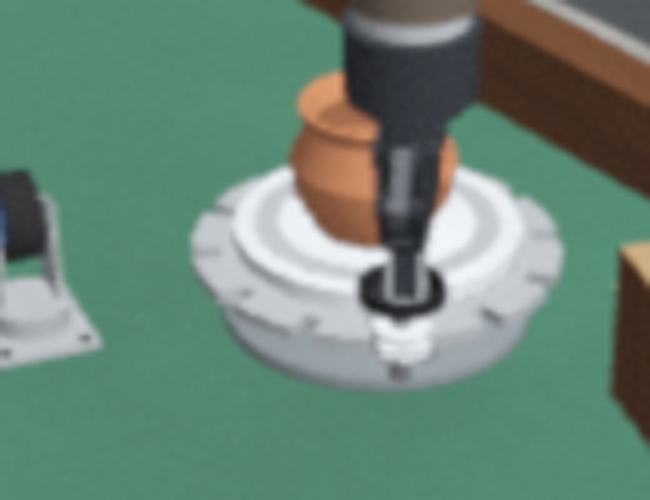

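The fingers still feel the spring at 6.8 N with the tip at z = 0.085, a plunger depth of about 3 mm. That means the key is already in the notch. I'll lift off straight up.

Emit:
move_arm(motion=[[0,[0,0,-0.04],0],[0,[0,0,-0.08],0],[0,[0,0,-0.12],0],[0,[0,0,-0.18],0],[0,[0,0,-0.26],0],[0,[0,0,-0.4],0],[0,[0,0,-0.7],0],[0,[0,0,-1.1],0],[0,[0,0,-1.6],0],[0,[0,0,-2.2],0]])

```text
clock: 8.55
eef_pos: [0.594, -0.1135, 0.1935]
tool_rot: [0.375, 0.927, -0.0, -0.001]
ft_force: [0.7, -0.3, -0.5]
grip_width: 0.0001
```

Emit:
move_arm(motion=[[0,[0,-0.5,-0.5],0],[0,[0,-1.2,-0.5],0],[0,[0,-1.9,-0.5],0],[0,[0,-2.6,-0.5],0],[0,[0,-3.2,-0.5],0],[0,[0,-3.8,-0.5],0],[0,[0,-4.4,-0.5],0],[0,[0,-4.8,-0.5],0],[0,[0,-5,-0.5],0],[0,[0,-5,-0.5],0]])

```text
clock: 9.55
eef_pos: [0.4205, -0.2939, 0.2186]
tool_rot: [0.376, 0.927, 0.0, 0.0]
ft_force: [0.5, -0.1, -1.2]
grip_width: -0.0
```

```bash
python3 m.py pics/a6.png; python3 - <<'E'
from h import *
c=camera("top"); im=c["color"][:,:,::-1]
cv2.imwrite("pics/a6t.png",im)
hsv=cv2.cvtColor(im,cv2.COLOR_BGR2HSV)
u0,v0=proj(c,[*pos(30),.095]); print(u0,v0)
k=cv2.circle(np.zeros(im.shape[:2],np.uint8),(int(u0),int(v0)),15,255,-1)
m=((hsv[:,:,2]<60)&(k>0)).astype(np.uint8)
cb=max(cv2.findContours(m,0,1)[0],key=cv2.contourArea);(u,v),r=cv2.minEnclosingCircle(cb)
p=ray(c,u,v,.095)[:2];d=p-C;print(u,v,r,p,np.hypot(*d),np.rad2deg(np.arctan2(d[1],d[0]))+150.2)
E
```

```text
[ 0.42049012 -0.29392595  0.21864434] [ 0.49447979 -0.05419078 -1.15393356]
0 [288. 285.]
5 [307. 289.]
10 [326. 292.]
15 [345. 294.]
20 [365. 295.]
25 [384. 296.]
30 [404. 295.]
35 [423. 294.]
361.13881587717805 224.42730306370015
360.8333435058594 225.1666717529297 7.835206985473633 [ 0.59502225 -0.1130954 ] 0.12833712931859886 28.845564591965655
```

View pics/a6.png

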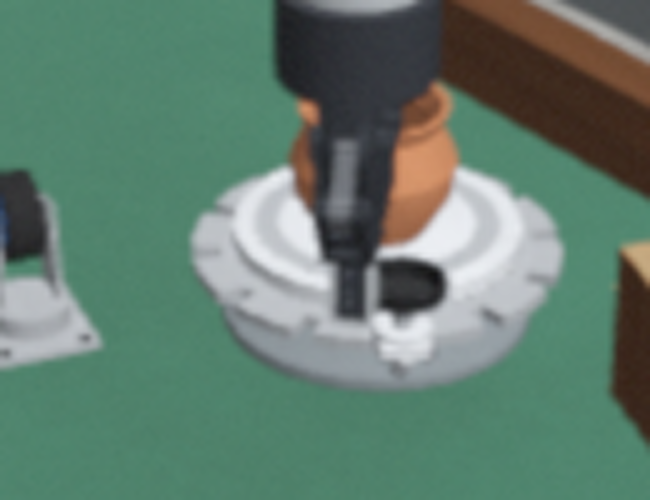

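View pics/a6t.png

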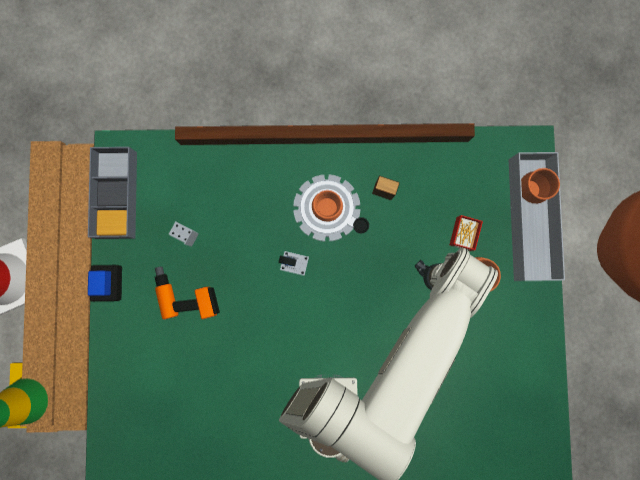

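In the final pictures the cap is at top-view pixel (361,225), which is 28.8° ± 1°, within the notch play. In the side view its lower edge sits 17 crop pixels below the projected reference. That matches the start, when the plunger was up; pressed, it was 33. The pot is centred and the bystanders haven't moved, so I'm handing in.

```bash
python3 -c "
from workcell import *
print(get_obs()['joint_vel'].round(3)); job_done()"
```

```text
[ 0.015  0.004  0.003 -0.001 -0.003 -0.001]
the job is handed in; nothing more can be done
```

I pressed the plunger about 12 mm with the shut fingertips in the cap's dish and swung the arm one notch anticlockwise. I then let the plunger spring up into that notch, moved clear and handed the job in at about 10 s of the 40 s allowed.

- **Turntable angle:** the camera puts the final swing at 28.8°, against the nominal 30°. That is 0.503 rad, within the 0.035 rad tolerance and at the edge of the 0.02 rad play.
- **Plunger:** it still pushed with 6.8 N when let up to about 3 mm, so the key was in the notch by then. In the last side picture the cap is back at its starting height, as near as the picture shows.
- **Pot and surroundings:** the pot looks upright and still centred, the bystanders look unmoved in the top view, and the arm was clear with no contact force beyond noise. I judged these by eye, not by measurement, and the arm partly hides the spare pot in the last top picture.

No check failed. The 1.2° difference from nominal is the only disagreement; it is about the accuracy of the camera measurement.

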